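# Wind the router lift up two clicks

## Task

Raise the router cutter by two clicks of its lift: set the loose crank fully down over the drive tongue and let go of it, then take it by its round end knob and wind it clockwise, steadily and never faster than one turn a second, keeping hold of the knob right through the heavy click in each turn, so that the crank neither springs back nor runs ahead. Stop in the easy part after the second click, let go and leave the crank standing on the drive, with the wood blank, the wrench and the loose ring still where they lay.

Things in the scene. Friction and masses are not known exactly. Their poses are not given: they have to be found in the camera images.
- router_top: router table top fixed on the bench: grey board 460 x 800 mm, upper face 25 mm above the bench, with a flush aluminium lift plate. Origin at bench level under the lift's upright drive axis; x towards the fence, z up. Cutter (22 mm wide, top under 25 mm over the board) at x 85, y 115 mm; fence 78 mm high from x 233 mm on.
- drive_seat (a point): lift's drive spindle at the plate's corner: steel collar, 68 mm across, with an upright tongue across it 60 mm long, 14 wide, 20 high (top 5 mm narrowed to 56 x 9). Origin on its axis on the collar's upper face, where the crank's hub comes to rest, 28 mm above the bench; x along the tongue, z up; turns with the spindle.
- drive (a joint): spindle angle (rad), clockwise from above positive, starts within 1.1 of 0. Light (0.15 N m) within 1.3 of whole turns; then a sprung index stiffens it to about 0.85 N m (8 N at the knob) at 2.4, clicks over at 3.14, and pushes forward until about 4.7; so in each turn. Let go there, it springs back or runs ahead. Second click at 9.42, easy again around 12.57. 3 mm lift a turn.
- crank: loose steel crank, 0.7 kg, standing on its hub on the board, any yaw. Origin: centre of the hub's underside; x along the arm to the knob, z up. Hub 84 (x) by 63 (y) by 30 mm high; slot in its underside 64 (x) by 17 (y), 24 deep, fits the tongue either way round. Arm 22 wide, top 30 above the underside; low counterweight to x -74 mm.
- crank_post (a point): top centre of the crank's square lifting post, on the hub's axis, 75 mm above the underside: 32 x 32 mm, sides along the crank's x and y, 45 mm tall above the hub's top. The crank nearly balances about it.
- knob: the crank's round black end knob, 28 mm in diameter, 50 mm tall, upright. Origin at the middle of its foot, 105 mm from the crank's origin along the crank's x, 31 mm above the hub's underside, 1 mm over the arm. It spins freely on its own upright axis, so a hand holding it need not turn.
- blank: walnut blank 200 x 45 x 32 mm lying on the board near the fence; origin under its centre, x along it. To be left alone.
- wrench: flat steel collet wrench 180 mm long lying on the board on the cutter side; origin under its middle. To be left alone.
- reducer: loose flat aluminium ring, 98 mm outside, 32 mm hole, 8 mm thick, lying on the board towards the fence; origin under its centre. To be left alone.
Things that resemble listed ones, but are neither listed nor needed, are in the scene too. Several things have the shape of the crank; the one meant has the colours described above.

How it is judged (in metres and radians):
On the way, in this order (a step that is already met when the one before it is completed fails the run):
1. the crank sits fully down on the drive tongue and has been let go (distance between crank and drive_seat below 0.005 m and angle between crank's own z axis and vertical below 0.06 rad and angle between the x axis of crank and the x axis of drive_seat, either way round below 0.15 rad and contact force between the fingers and crank below 0.2 N and value of joint drive below 2 rad), for 0.2 s.
2. wound over the first click by the knob, with the crank seated (value of joint drive between 3.6 and 9.4 rad and distance between crank and drive_seat below 0.01 m and contact force between the fingers and knob above 0.3 N), for 0.1 s.
3. wound over the second click by the knob, with the crank seated (value of joint drive between 9.9 and 14.6 rad and distance between crank and drive_seat below 0.01 m and contact force between the fingers and knob above 0.3 N), for 0.1 s.
At the end, for the whole second after the job is handed in: Drive at rest past its second click and before the next one is heavy (10.5 to 14.6 rad); crank let go, still and fully down on the drive (within 5 mm of the seat, tilt under 0.06 rad); blank, wrench and ring within 20 mm of where they were (value of joint drive between 10.5 and 14.6 rad and velocity of joint drive between -0.1 and 0.1 rad/s and distance between crank and drive_seat below 0.005 m and angle between crank's own z axis and vertical below 0.06 rad and linear speed of crank below 0.02 m/s and distance of each of blank, wrench, reducer from where it was at the start of the episode below 0.02 m); the robot touches nothing.
It fails at once if the lift spins faster than one turn a second (velocity of joint drive above 6.3 rad/s).
It fails at once if the lift springs back (velocity of joint drive below -2 rad/s).
It fails at once if the knob is let go in the heavy part of a turn ((value of joint drive between 2.1 and 4.2 rad and contact force between the fingers and knob below 0.05 N) or (value of joint drive between 8.4 and 10.5 rad and contact force between the fingers and knob below 0.05 N)).
It fails at once if the lift is wound over a third click (value of joint drive above 15.9 rad).
It fails at once if the blank, wrench or loose ring is shifted (distance of any of blank, wrench, reducer from where it was at the start of the episode above 0.03 m).
It also fails if it takes over 67 s, if anything falls off the work surface, if the arm or the gripper's body presses on something with over 40 N, if the wrist force passes 120 N, or if a joint passes its speed limit or range.

## Robot

A 6-joint arm with a two-finger parallel gripper is mounted at the origin on the work surface. World frame = base frame: x ahead of the robot, y to its left, z up, the work surface at z = 0. Lengths are in m, angles in degrees, forces in N, time in s.
With the tool pointing down it reaches from about 0.4 to 0.825 m from the base axis. Payload 7 kg.
Tool frame: the origin (TCP) lies midway between the tips of the shut fingers; the grasp point (between the pads) lies 19 mm behind it; z points along the fingers, y is the direction in which the jaws open and shut (so a half turn about z gives the same grasp; the last joint's range is limited). The gripper opens to 88 mm and grips with 3 to 60 N. Pads are 19 mm wide; open, the fingers measure 130 mm over their backs; the gripper's body (78 mm by 193 mm) begins 47 mm behind the grasp point.
Start: joints at [83.715, 20.546, 0.682, 0, -70.136, -16.507], TCP at [0.261, 0.622, 0.227] pointing down, gripper open.
Joint ranges: [-176.03, 176.03], [-82.01, 121.73], [-58.28, 71.71], [-173.87, 95.51], [-174.79, -0.11], [-173.66, 173.66]. Speed limits (degrees/s): [136.94, 136.94, 172.46, 180, 180, 180].

## Interface

Orientations are given as [roll, pitch, yaw] about the fixed x, y, z axes, in that order (R = Rz(yaw) Ry(pitch) Rx(roll)).
In Python, from plant import ctrl, snapshot gives the robot as it stands.
- The arm moves only by the shell command python3 -m pendant 'ROWS'. ROWS is JSON, a list of rows, each a list of 7 numbers: the shift along the tool's x, y, z in m, then the turn, a rotation vector about the tool's x, y, z in rad, then the opening, from -1 (shut) to 1 (fully open), so that 0 is half open. In form: [[x, y, z, ax, ay, az, jaw], ...]. A call has 1 to 12 rows; each row is the pose to reach, as a shift and turn from the pose commanded when the call began, along the tool's axes at that moment; what a row does not reach only later rows make up. A row lasts 1/8 s, in which the tool goes at most 62.5 mm and 10.7 degrees, less where a joint would pass 70% of its speed; a pose out of reach is approached as far as the arm can. A call with a gripper value outside its range is refused whole. The fingers move at their own pace and stop on an object; the grip force is fixed at half the most. Time passes only in rows, so rows that repeat a pose let the fingers close. It gives the time, the measured TCP pose, the force and the opening at its end, in the units of the state.
- ctrl.get_obs(): the state, without advancing time (a new reading comes with each control period).
- snapshot(name): name is "side" or "top" or "wrist"; returns a dict with "image" (420x560x3 uint8, blue, green, red), "mtx" (3x3 intrinsics, pixels), "eye" and "attitude" of the camera in the world; the wrist camera has in their place "tool_from_camera" (4x4, takes a point from camera to tool coordinates, whose origin is the TCP and whose axes are the flange's). Camera axes: x right, y up, looking along -z (the intrinsics and any distortion apply to the point x, -y, -z); pixel columns grow to the right and rows downward; lengths in m; the calibration is good to about 2 mm. The wrist camera is an equidistant fisheye: a pixel r from the principal point sees the ray r / f radians off the axis. A picture is of the moment at which its call begins: read the wrist's pose just before it. There is no depth.
- ctrl.close_job(): hands the job in, once; it reports no verdict.
The state is a dict: "clock": time; "joint_pos": joint angles; "qvel": joint speeds; "tau": joint torques, N m; "tool_pos": TCP position; "orientation": TCP orientation; "force": force on the tool from outside, world axes, zero at the start; "moment": the same for the moment, N m; "opening": finger opening in m.
Only numpy, scipy, OpenCV 4.12 (cv2) and the standard library are available. Lean on these libraries where they do the work, as an engineer would, in place of code of your own. Each camera call takes 0.05 s, during which the arm holds its last target.

## Working session

There is one attempt and no reset: what is moved stays moved. The work goes in short steps, Python scripts to look and compute and a shell command to move; the robot and the scene stay as the last step left them, time stands still between calls to the robot, and variables do not carry over. Pictures are saved under pics/ and viewed, and the job is handed in when it is done.

```bash
ls; mkdir -p pics; python3 - <<'E'
from plant import ctrl, snapshot
import cv2
print(ctrl.get_obs())
for n in ["side","top","wrist"]:
    s=snapshot(n); cv2.imwrite(f"pics/{n}0.png",s["image"])
    print(n,{k:v for k,v in s.items() if k!="image"})
E
```

```text
pics
{'clock': 0.0, 'joint_pos': array([ 8.37149711e+01,  2.05905957e+01,  6.33926465e-01, -2.04340615e-02,
       -7.01368460e+01, -1.65063434e+01]), 'qvel': array([-0.03948878,  0.00684396, -0.02256305, -0.01555502, -0.001773  ,
        0.03255657]), 'tau': array([ 8.32399819e-04, -5.82725751e+01,  2.93051648e+01,  6.99758291e+00,
        6.78404438e-03, -1.48048230e-04]), 'tool_pos': array([0.26131798, 0.62182618, 0.22563235]), 'orientation': array([ 1.79904880e+02, -8.15454664e-03, -2.27983242e+01]), 'force': array([0.92537909, 0.3028802 , 0.01463675]), 'moment': array([ 0.03803687, -0.06696821, -0.0342977 ]), 'opening': 0.08744821411765138}
side {'mtx': array([[401.47752268,   0.        , 285.11360483],
       [  0.        , 401.47752268, 206.90804473],
       [  0.        ,   0.        ,   1.        ]]), 'eye': array([ 0.1300925 , -0.80158334,  1.00883341]), 'attitude': array([ 42.93853357,   0.43631717, -28.49164109])}
top {'mtx': array([[387.45614841,   0.        , 279.95472722],
       [  0.        , 387.45614841, 208.16121315],
       [  0.        ,   0.        ,   1.        ]]), 'eye': array([ 0.46297179, -0.05679936,  1.11039418]), 'attitude': array([  3.69966881,  -0.15999691, -91.40402276])}
wrist {'mtx': array([[325.1922621 ,   0.        , 281.83755597],
       [  0.        , 325.1922621 , 211.11329637],
       [  0.        ,   0.        ,   1.        ]]), 'tool_from_camera': array([[ 2.84762808e-04,  9.59279864e-01,  2.82457187e-01,
         7.62665316e-02],
       [ 9.99999945e-01, -2.24586196e-04, -2.45424013e-04,
        -1.06761961e-03],
       [-1.71994328e-04,  2.82457241e-01, -9.59279874e-01,
        -1.58410945e-01],
       [ 0.00000000e+00,  0.00000000e+00,  0.00000000e+00,
         1.00000000e+00]])}
```

View pics/side0.png

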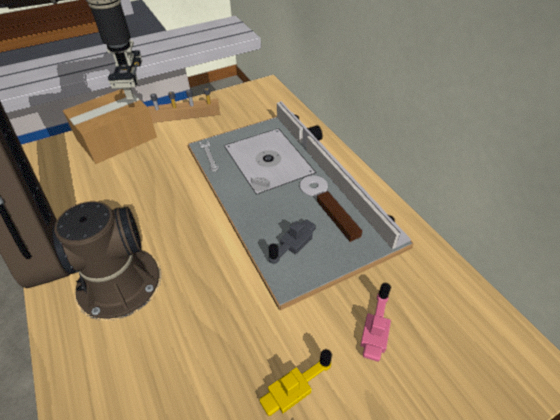

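View pics/top0.png

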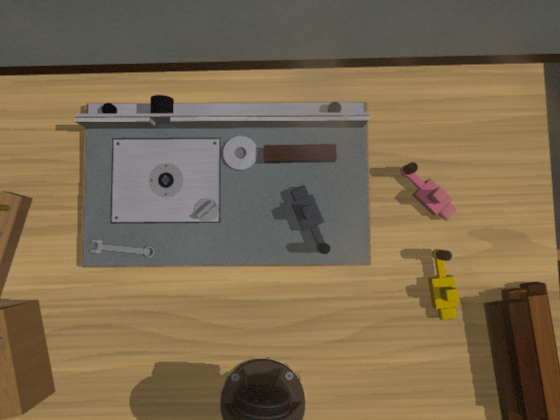

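View pics/wrist0.png

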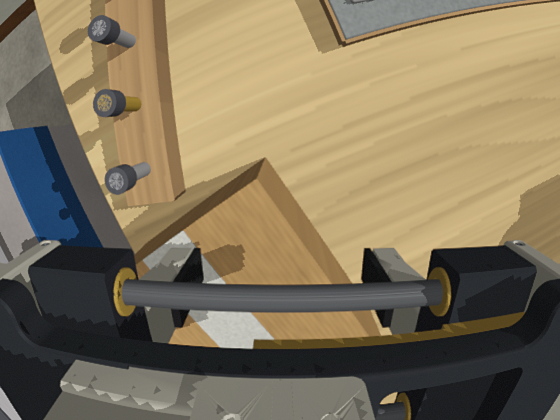

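Candidates in the top view are the dark steel crank on the board (305,208), the pink one (433,197) and the yellow one (446,290). The steel one with the black knob, standing on the board, fits the description. I'll confirm it in enlarged crops.

```bash
cat > h.py <<'E'
import numpy as np, cv2
from scipy.spatial.transform import Rotation as R
def rot(a): return R.from_euler('xyz',a,degrees=True).as_matrix()
def ray(s,uv,pose=None):
    """pose=(tool_pos,orientation) for wrist; returns eye, unit dir"""
    K=s['mtx']; x=(uv[0]-K[0,2])/K[0,0]; y=(uv[1]-K[1,2])/K[1,1]
    if 'eye' in s:
        d=np.array([x,-y,-1.]); d=rot(s['attitude'])@d; return np.array(s['eye']),d/np.linalg.norm(d)
    r=np.hypot(x,y); k=np.sin(r)/r if r>1e-9 else 1.
    d=np.array([x*k,-y*k,-np.cos(r)])
    T=s['tool_from_camera']; Rt=rot(pose[1])
    return np.array(pose[0])+Rt@T[:3,3], Rt@T[:3,:3]@d
def plane(s,uv,z,pose=None):
    e,d=ray(s,uv,pose); return e+d*(z-e[2])/d[2]
def tri(r1,r2):
    (e1,d1),(e2,d2)=r1,r2
    t=np.linalg.lstsq(np.stack([d1,-d2],1),e2-e1,rcond=None)[0]
    p,q=e1+t[0]*d1,e2+t[1]*d2
    return (p+q)/2,np.linalg.norm(p-q)
E
python3 - <<'E'
import cv2,numpy as np
t=cv2.imread('pics/top0.png'); s=cv2.imread('pics/side0.png')
a=cv2.resize(t[165:265,180:340],None,fx=5,fy=5,interpolation=cv2.INTER_CUBIC)
b=cv2.resize(s[165:270,235:335],None,fx=5,fy=5,interpolation=cv2.INTER_CUBIC)
cv2.imwrite('pics/ct.png',a);cv2.imwrite('pics/cs.png',b)
E
```

```text
(no output)
```

View pics/ct.png

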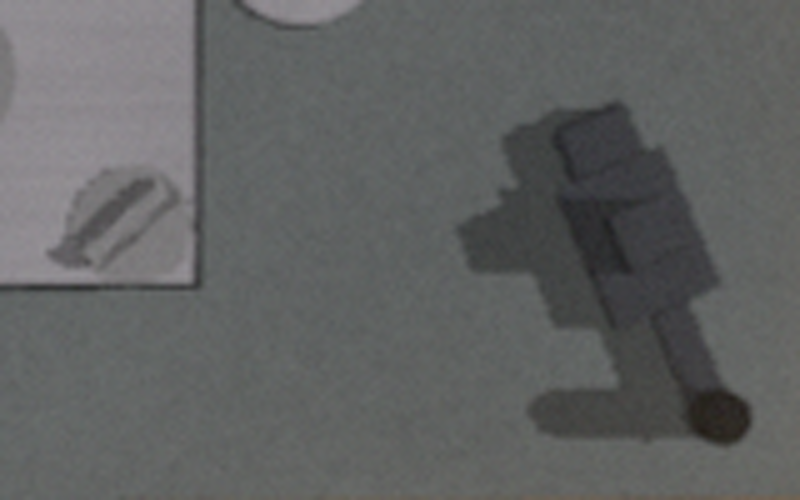

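View pics/cs.png

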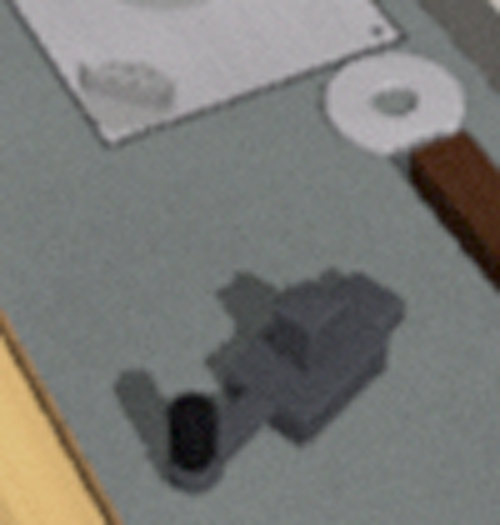

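The crop confirms a grey steel crank with a square post at about (310,211) and a black knob at (324,248). The drive tongue is at about (205,209). Next I'll get rough positions.

```bash
python3 - <<'E'
from plant import ctrl,snapshot
from h import *
t=snapshot('top');s=snapshot('side')
T=lambda x,y:(180+x/5,165+y/5); S=lambda x,y:(235+x/5,165+y/5)
np.set_printoptions(precision=4,suppress=True)
for n,a,b,z in [('post',T(648,228),S(315,310),.1),('knobtop',T(720,417),S(192,405),.106),('collar',T(126,222),S(127,88),.04)]:
    print(n,plane(t,a,z),plane(s,b,z),tri(ray(t,a),ray(s,b)))
print('yaw tongue', [plane(t,T(*p),.048) for p in ((95,262),(170,195))])
E
```

```text
post [ 0.5199 -0.1385  0.1   ] [ 0.5221 -0.1446  0.1   ] (array([ 0.5223, -0.1399,  0.0946]), np.float64(0.004523794118807962))
knobtop [ 0.421  -0.1723  0.106 ] [ 0.4242 -0.1762  0.106 ] (array([ 0.4229, -0.1735,  0.1034]), np.float64(0.004473630114162047))
collar [0.5337 0.1453 0.04  ] [0.5334 0.138  0.04  ] (array([0.5354, 0.1463, 0.0321]), np.float64(0.0027217041260904906))
yaw tongue [array([0.5116, 0.1611, 0.048 ]), array([0.5474, 0.1195, 0.048 ])]
```

Two-view heights come out at post top 95 mm (expected 100), knob 103 mm (106) and collar 32 mm, so they are consistent. I'll move over the drive for a wrist look.

```bash
python3 -m pendant '[[0.02,0.015,0,0,0,0.04,1],[0.06,0.05,0,0,0,0.13,1],[0.106,0.083,0,0,0,0.22,1],[0.152,0.118,0,0,0,0.3,1],[0.198,0.153,0,0,0,0.4,1],[0.244,0.188,0,0,0,0.5,1],[0.29,0.223,0,0,0,0.58,1],[0.336,0.258,0,0,0,0.66,1],[0.38,0.293,0,0,0,0.74,1],[0.416,0.32,0,0,0,0.81,1],[0.4365,0.334,0,0,0,0.838,1],[0.4365,0.334,0,0,0,0.838,1]]'
python3 - <<'E'
from plant import ctrl, snapshot
import cv2,json
o=ctrl.get_obs(); s=snapshot('wrist'); cv2.imwrite('pics/w1.png',s['image'])
json.dump([o['tool_pos'].tolist(),o['orientation'].tolist()],open('w1.json','w')); print(o)
t=snapshot('top'); cv2.imwrite('pics/t1.png',t['image'])
E
```

```text
clock: 1.75
tool_pos: [0.5347, 0.143, 0.2265]
orientation: [180.0, -0.0, -71.0]
force: [-0.3, -0.3, 0.5]
opening: 0.0875
{'clock': 1.75, 'joint_pos': array([ 3.52460940e+01,  9.14935348e+00, -1.48059776e+01,  2.68507259e-03,
       -6.60592895e+01, -1.62812615e+01]), 'qvel': array([ 2.30209653, -0.32238948, -0.16777204, -0.2647323 ,  0.09119143,
       -0.42935746]), 'tau': array([-1.06707964e+00, -4.12843287e+01,  2.87406850e+01,  6.95376500e+00,
       -4.66574231e-03,  1.47145246e-01]), 'tool_pos': array([0.53474301, 0.14299146, 0.22648033]), 'orientation': array([ 1.79986654e+02, -6.45432020e-03, -7.10340768e+01]), 'force': array([-0.27848061, -0.31663447,  0.50256802]), 'moment': array([ 0.06936286,  0.02519671, -0.06606004]), 'opening': 0.08746507588412247}
```

View pics/w1.png

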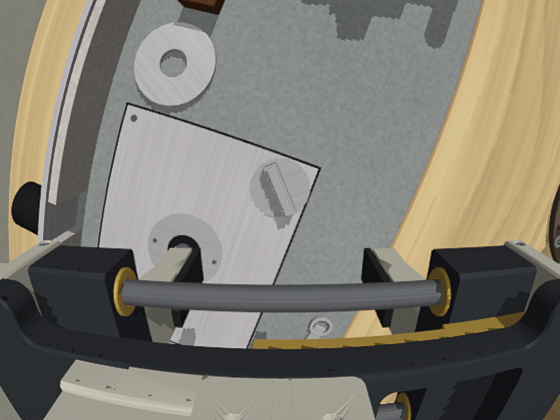

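```bash
python3 - <<'E'
import cv2
w=cv2.imread('pics/w1.png')
cv2.imwrite('pics/c1.png',cv2.resize(w[145:245,230:340],None,fx=6,fy=6,interpolation=cv2.INTER_CUBIC))
E
```

```text
(no output)
```

View pics/c1.png

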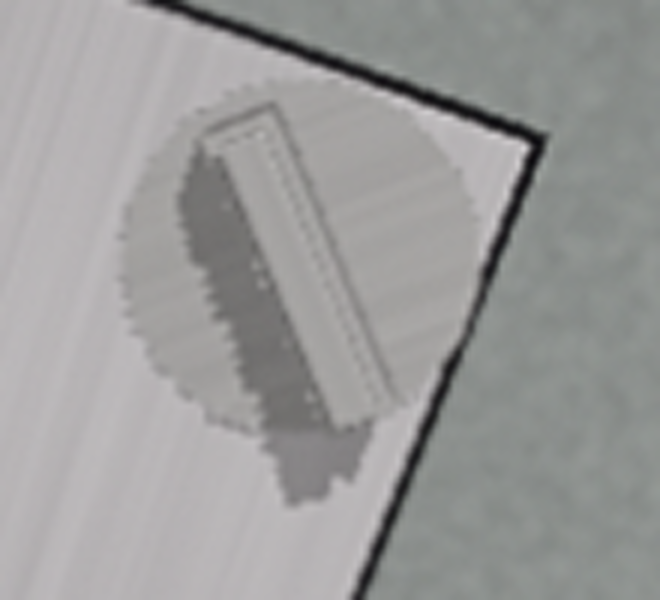

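```bash
python3 - <<'E'
from plant import ctrl,snapshot
from h import *
import json
np.set_printoptions(precision=4,suppress=True)
P=json.load(open('w1.json')); w=snapshot('wrist'); t=snapshot('top')
C=lambda x,y:(230+x/6-.4,145+y/6-.4)
pts=[plane(w,C(*p),.048,P) for p in ((220,150),(262,130),(383,402),(338,430))]
for p in pts: print(p)
c=np.mean(pts,0); print('centre',c)
print('len',np.linalg.norm(pts[0]-pts[3]),np.linalg.norm(pts[1]-pts[2]),'w',np.linalg.norm(pts[0]-pts[1]))
for a,b in((0,3),(1,2)):
    d=pts[b]-pts[a];print('yaw',np.degrees(np.arctan2(d[1],d[0])))
a,b=[plane(w,C(*p),.043,P) for p in ((275,105),(398,400))]
d=b-a;print('right outline',a,b,np.linalg.norm(d),np.degrees(np.arctan2(d[1],d[0])))
cc=[plane(w,C(*p),.028,P) for p in ((120,258),(478,235),(305,80),(225,425),(150,160),(420,120))]
cc=np.array(cc)[:,:2]; A=np.c_[2*cc,np.ones(len(cc))]; s=np.linalg.lstsq(A,(cc**2).sum(1),rcond=None)[0]
print('collar',s[:2],2*np.sqrt(s[2]+s[:2]@s[:2]))
# height by two views
print(tri(ray(w,C(301,278),P),ray(t,(180+129/5,165+219/5))))
print(plane(t,(180+129/5,165+219/5),.048))
for p in ((125,0),(545,138),(360,595)): print('plate',plane(w,C(*p),.025,P))
E
python3 - <<'E'
import cv2
w=cv2.imread('pics/t1.png')
cv2.imwrite('pics/ct1.png',cv2.resize(w[180:240,170:250],None,fx=9,fy=9,interpolation=cv2.INTER_CUBIC))
E
```

```text
[0.5578 0.128  0.048 ]
[0.5519 0.1223 0.048 ]
[0.5156 0.162  0.048 ]
[0.5215 0.1696 0.048 ]
centre [0.5367 0.1455 0.048 ]
len 0.05519347058048834 0.0538483502470744 w 0.008149577774414505
yaw 131.06514355315576
yaw 132.49870123574274
right outline [0.5511 0.1181 0.043 ] [0.5124 0.1621 0.043 ] 0.05857647779171121 131.2872878161652
collar [0.5365 0.1468] 0.06870144761854614
(array([0.5359, 0.1458, 0.0373]), np.float64(0.0033210944001062174))
[0.5348 0.1422 0.048 ]
plate [0.5832 0.1107 0.025 ]
plate [0.501  0.1098 0.025 ]
plate [0.5034 0.2074 0.025 ]
```

View pics/ct1.png

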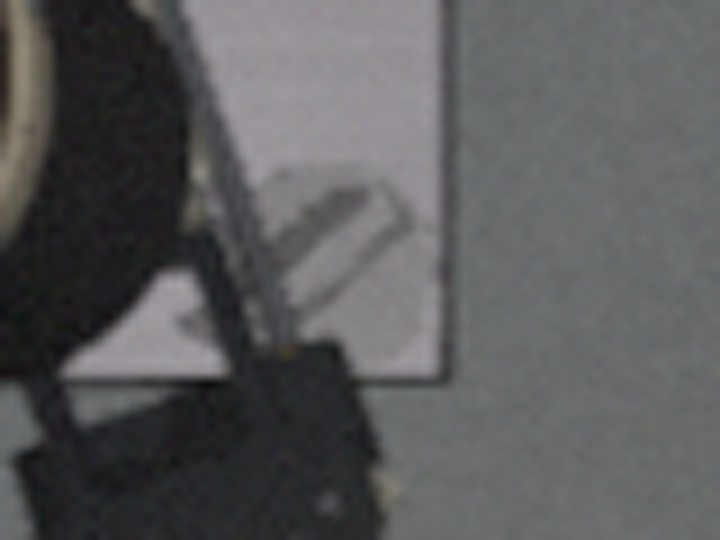

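Tongue centre is (0.5365, 0.146), yaw 131.3° (≡ −48.7°). Its measured sizes of 55, 58.6 and 68.7 mm match the given 56, 60 and 68. Next I'll look over the crank.

```bash
python3 -m pendant '[[0.02,0.008,0,0,0,0,1],[0.07,0.028,0,0,0,0,1],[0.12,0.048,0,0,0,0,1],[0.17,0.068,0,0,0,0,1],[0.215,0.086,0,0,0,0,1],[0.25,0.1,0,0,0,0,1],[0.263,0.105,0,0,0,0,1],[0.263,0.105,0,0,0,0,1],[0.263,0.105,0,0,0,0,1]]'
python3 - <<'E'
from plant import ctrl, snapshot
import cv2,json
o=ctrl.get_obs(); s=snapshot('wrist'); cv2.imwrite('pics/w2.png',s['image'])
json.dump([o['tool_pos'].tolist(),o['orientation'].tolist()],open('w2.json','w')); print(o['joint_pos'])
E
```

```text
clock: 3.08
tool_pos: [0.5218, -0.1369, 0.2266]
orientation: [-180.0, 0.0, -70.8]
force: [-0.3, -0.0, 1.1]
opening: 0.0879
[ 6.11285249e+00  7.78139823e+00 -1.64401769e+01 -1.10077628e-02
 -6.57721536e+01  1.31254616e+01]
```

View pics/w2.png

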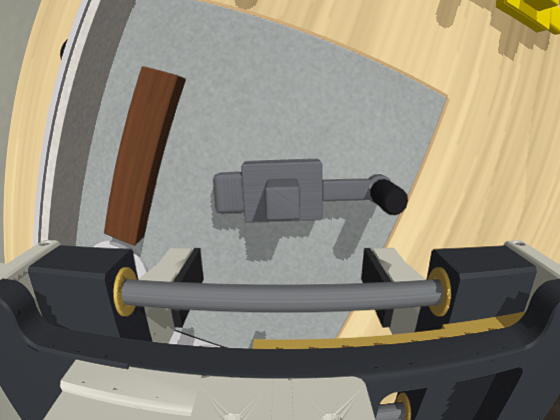

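```bash
python3 - <<'E'
import cv2
w=cv2.imread('pics/w2.png')
cv2.imwrite('pics/c2.png',cv2.resize(w[145:235,205:415],None,fx=3.8,fy=3.8,interpolation=cv2.INTER_CUBIC))
cv2.imwrite('pics/c2b.png',cv2.resize(w[150:230,235:335],None,fx=7,fy=7,interpolation=cv2.INTER_CUBIC))
E
```

```text
(no output)
```

View pics/c2.png

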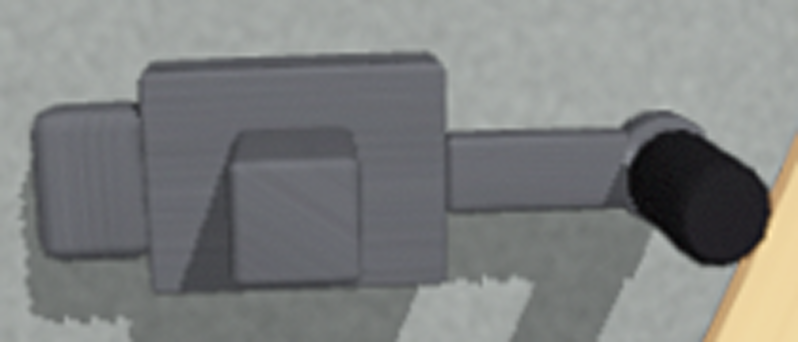

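View pics/c2b.png

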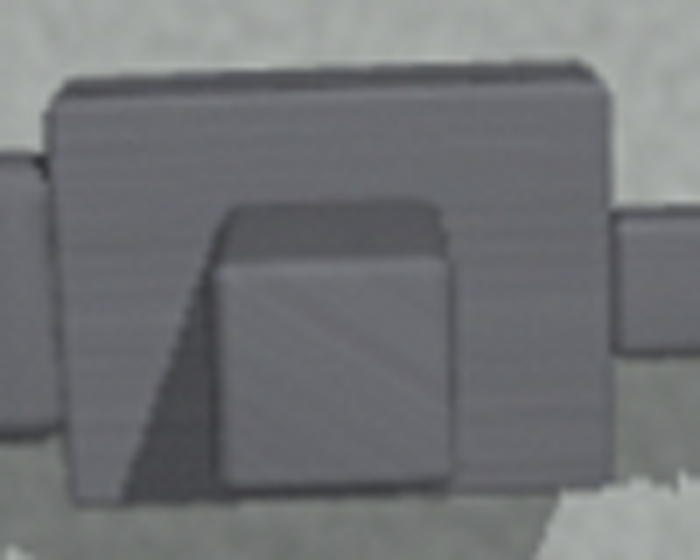

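```bash
python3 - <<'E'
from plant import ctrl,snapshot
from h import *
import json
np.set_printoptions(precision=4,suppress=True)
P=json.load(open('w2.json')); print(P);w=snapshot('wrist'); t=snapshot('top')
C=lambda x,y:(235+x/7-.4,150+y/7-.4)
D=lambda x,y:(205+x/3.8-.4,145+y/3.8-.4)
q=((218,262),(447,257),(455,480),(228,487))
pts=np.array([plane(w,C(*p),.100,P) for p in q]); print(pts,pts.mean(0))
for a,b in((0,1),(3,2),(0,3),(1,2)):
    d=pts[b]-pts[a];print(np.linalg.norm(d),np.degrees(np.arctan2(d[1],d[0])))
h=np.array([plane(w,C(*p),.055,P) for p in ((50,100),(608,85),(610,490),(75,505))]);print('hub',h,h.mean(0))
for a,b in((0,1),(3,2),(0,3),(1,2)):
    d=h[b]-h[a];print(np.linalg.norm(d),np.degrees(np.arctan2(d[1],d[0])))
k=plane(w,D(727,220),.106,P);d=k-pts.mean(0);print('knob',k,np.hypot(*d[:2]),np.degrees(np.arctan2(d[1],d[0])))
c=np.mean([C(*p) for p in q],0)
print('tri post',tri(ray(w,c,P),ray(t,(309.6,210.6))),'knob',tri(ray(w,D(727,220),P),ray(t,(324,248.4))))
E
```

```text
[[0.521816490317334, -0.13694569216357513, 0.22658624481863493], [-179.9916132701693, 0.008352414564689692, -70.76620192427946]]
[[ 0.5407 -0.1453  0.1   ]
 [ 0.5132 -0.1556  0.1   ]
 [ 0.502  -0.1278  0.1   ]
 [ 0.5298 -0.1171  0.1   ]] [ 0.5214 -0.1364  0.1   ]
0.029327055635883892 -159.4573834136383
0.029878102145796018 -158.88519286998232
0.03026341488913341 110.98808005371235
0.029974401183027705 112.04301435088567
hub [[ 0.5708 -0.1504  0.055 ]
 [ 0.4943 -0.1795  0.055 ]
 [ 0.4718 -0.1214  0.055 ]
 [ 0.5484 -0.0921  0.055 ]] [ 0.5213 -0.1359  0.055 ]
0.08179531049302403 -159.1876567572779
0.08200102351800129 -159.05140467535793
0.06246709720772889 111.04731270370398
0.06227328102996991 111.23710430017182
knob [ 0.4233 -0.1732  0.106 ] 0.10477475715775228 -159.48236718472847
tri post (array([ 0.5208, -0.1378,  0.103 ]), np.float64(0.0021565982888709046)) knob (array([ 0.4209, -0.1727,  0.1009]), np.float64(0.0004205707410225342))
```

The crank centre is (0.5213, −0.136), yaw −159.1°; post height is 0.100–0.103 and knob radius 104.8 mm, all consistent. I'll descend with the jaws along the arm and grip the post.

```bash
python3 -m pendant '[[-0.001,0,0.03,0,0,-0.03,1],[-0.001,0,0.07,0,0,-0.03,1],[-0.001,0,0.11,0,0,-0.03,1],[-0.001,0,0.14,0,0,-0.03,1],[-0.001,0,0.157,0,0,-0.03,1],[-0.001,0,0.163,0,0,-0.03,1],[-0.001,0,0.163,0,0,-0.03,1],[-0.001,0,0.163,0,0,-0.03,-0.6],[-0.001,0,0.163,0,0,-0.03,-0.6],[-0.001,0,0.163,0,0,-0.03,-1],[-0.001,0,0.163,0,0,-0.03,-1],[-0.001,0,0.163,0,0,-0.03,-1]]'
```

```text
clock: 4.72
tool_pos: [0.5215, -0.1367, 0.0636]
orientation: [-180.0, -0.0, -69.1]
force: [-0.1, -0.0, -0.5]
opening: 0.0431
```

```bash
python3 -m pendant '[[0,0,0,0,0,0,-1],[0,0,0,0,0,0,-1],[0,0,0,0,0,0,-1]]'
```

```text
clock: 5.1
tool_pos: [0.5215, -0.1367, 0.0636]
orientation: [180.0, -0.0, -69.1]
force: [-0.5, 0.3, 0.9]
opening: 0.032
```

```bash
python3 -m pendant '[[0,0,-0.01,0,0,0,-1],[0,0,-0.03,0,0,0,-1],[0,0,-0.05,0,0,0,-1],[0,0,-0.065,0,0,0,-1],[0,0,-0.07,0,0,0,-1],[0,0,-0.07,0,0,0,-1],[0,0,-0.07,0,0,0,-1]]'
```

```text
clock: 5.98
tool_pos: [0.5209, -0.1366, 0.1327]
orientation: [179.9, 0.0, -69.1]
force: [-0.4, -0.0, -7.9]
opening: 0.0322
```

```bash
python3 -m pendant '[[-0.015,-0.007,0,0,0,0.07,-1],[-0.05,-0.022,0,0,0,0.2,-1],[-0.085,-0.038,0,0,0,0.36,-1],[-0.12,-0.053,0,0,0,0.52,-1],[-0.155,-0.068,0,0,0,0.68,-1],[-0.19,-0.084,0,0,0,0.84,-1],[-0.22,-0.097,0,0,0,1.0,-1],[-0.245,-0.108,0,0,0,1.13,-1],[-0.256,-0.113,0,0,0,1.2,-1],[-0.2584,-0.1142,0,0,0,1.215,-1],[-0.2584,-0.1142,0,0,0,1.215,-1],[-0.2584,-0.1142,0,0,0,1.215,-1]]'
python3 - <<'E'
from plant import ctrl, snapshot
import cv2,json
o=ctrl.get_obs(); s=snapshot('wrist'); cv2.imwrite('pics/w3.png',s['image'])
json.dump([o['tool_pos'].tolist(),o['orientation'].tolist()],open('w3.json','w')); print(o)
s=snapshot('side'); cv2.imwrite('pics/s3.png',cv2.resize(s['image'][90:250,190:390],None,fx=3.5,fy=3.5,interpolation=cv2.INTER_CUBIC))
E
```

```text
clock: 7.48
tool_pos: [0.5358, 0.1447, 0.1333]
orientation: [180.0, -0.0, -138.7]
force: [0.6, 0.6, -8.2]
opening: 0.0312
{'clock': 7.475, 'joint_pos': array([ 3.53357517e+01,  1.39500412e+01, -2.18621181e+01, -5.74016820e-04,
       -5.42208650e+01, -8.40249652e+01]), 'qvel': array([-0.0685361 , -0.08965087,  0.22804856,  0.06286168, -0.01158784,
       -0.23475001]), 'tau': array([ 2.27056243e-01, -4.89077532e+01,  2.81353998e+01,  7.13350028e+00,
       -7.70173687e-02,  7.95195519e-03]), 'tool_pos': array([0.53575601, 0.14472897, 0.13334793]), 'orientation': array([ 1.79996099e+02, -3.27964424e-02, -1.38689548e+02]), 'force': array([ 0.64460977,  0.55634813, -8.18529632]), 'moment': array([-0.00287953, -0.17804126,  0.02687647]), 'opening': 0.031230624613836865}
```

View pics/w3.png

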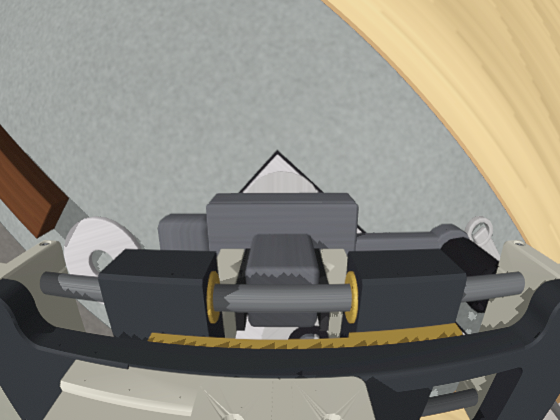

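View pics/s3.png

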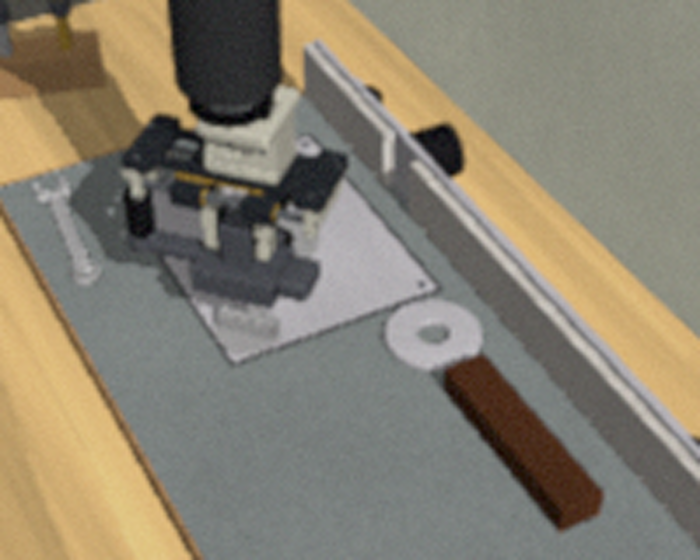

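```bash
python3 -m pendant '[[0,0,0.01,0,0,0,-1],[0,0,0.028,0,0,0,-1],[0,0,0.039,0,0,0,-1],[0,0,0.042,0,0,0,-1],[0,0,0.044,0,0,0,-1],[0,0,0.047,0,0,0,-1],[0,0,0.05,0,0,0,-1],[0,0,0.05,0,0,0,-1]]'
```

```text
clock: 8.57
tool_pos: [0.5358, 0.1454, 0.0834]
orientation: [180.0, -0.0, -138.7]
force: [0.3, -0.4, -6.7]
opening: 0.0318
```

```bash
python3 -m pendant '[[0,0,0.002,0,0,0,-1],[0,0,0.004,0,0,0,-1],[0,0,0.006,0,0,0,-1],[0,0,0.008,0,0,0,-1],[0,0,0.01,0,0,0,-1],[0,0,0.01,0,0,0,-1]]'
```

```text
clock: 9.32
tool_pos: [0.5358, 0.1454, 0.0734]
orientation: [180.0, -0.0, -138.7]
force: [0.2, -0.6, -7.4]
opening: 0.0317
```

Still free: the load is unchanged and the tongue is about 13 mm into the slot. Continuing down.

```bash
python3 -m pendant '[[0,0,0.002,0,0,0,-1],[0,0,0.004,0,0,0,-1],[0,0,0.0055,0,0,0,-1],[0,0,0.0065,0,0,0,-1],[0,0,0.007,0,0,0,-1],[0,0,0.007,0,0,0,-1]]'
```

```text
clock: 10.07
tool_pos: [0.536, 0.1455, 0.0666]
orientation: [-180.0, 0.0, -138.7]
force: [-1.1, -0.6, -7.6]
opening: 0.032
```

```bash
python3 -m pendant '[[0,0,0.0007,0,0,0,-1],[0,0,0.0015,0,0,0,-1],[0,0,0.0015,0,0,0,-1]]'
```

```text
clock: 10.45
tool_pos: [0.5361, 0.1455, 0.0665]
orientation: [-180.0, 0.0, -138.7]
force: [-7.2, -0.9, 8.8]
opening: 0.0317
```

It is seated: z stopped at 0.0665 (predicted 0.0666) and the load reversed. Opening and rising now.

```bash
python3 -m pendant '[[0,0,-0.001,0,0,0,-0.5],[0,0,-0.001,0,0,0,0.5],[0,0,-0.001,0,0,0,1],[0,0,-0.001,0,0,0,1],[0,0,-0.001,0,0,0,1],[0,0,-0.01,0,0,0,1],[0,0,-0.04,0,0,0,1],[0,0,-0.08,0,0,0,1],[0,0,-0.12,0,0,0,1],[0,0,-0.15,0,0,0,1],[0,0,-0.16,0,0,0,1],[0,0,-0.16,0,0,0,1]]'
python3 - <<'E'
from plant import ctrl, snapshot
import cv2,json
o=ctrl.get_obs(); s=snapshot('wrist'); cv2.imwrite('pics/w4.png',s['image'])
json.dump([o['tool_pos'].tolist(),o['orientation'].tolist()],open('w4.json','w')); print(o['tool_pos'],o['joint_pos'])
cv2.imwrite('pics/c4.png',cv2.resize(s['image'][150:250,190:400],None,fx=3.8,fy=3.8,interpolation=cv2.INTER_CUBIC))
s=snapshot('side'); cv2.imwrite('pics/s4.png',s['image'])
E
```

```text
clock: 11.95
tool_pos: [0.536, 0.1455, 0.2255]
orientation: [180.0, 0.1, -138.7]
force: [-0.7, 0.1, -0.3]
opening: 0.0877
[0.53597024 0.14554325 0.22552928] [ 3.53880946e+01  9.31753722e+00 -1.47224335e+01 -1.11546396e-02
 -6.58904387e+01 -8.40894511e+01]
```

View pics/w4.png

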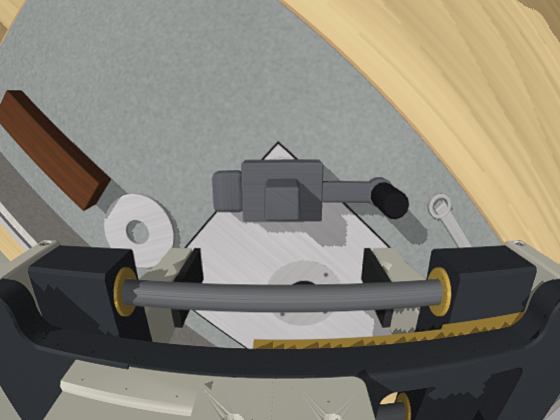

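View pics/c4.png

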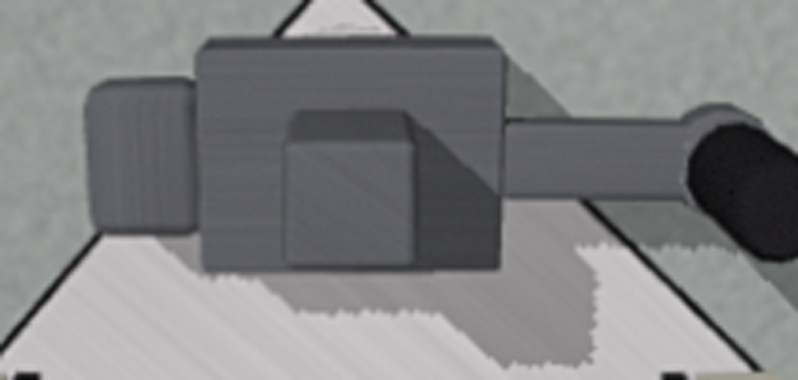

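```bash
python3 - <<'E'
import cv2
s=cv2.imread('pics/w4.png')
cv2.imwrite('pics/c4k.png',cv2.resize(s[165:230,350:430],None,fx=8,fy=8,interpolation=cv2.INTER_CUBIC))
E
```

```text
(no output)
```

View pics/c4k.png

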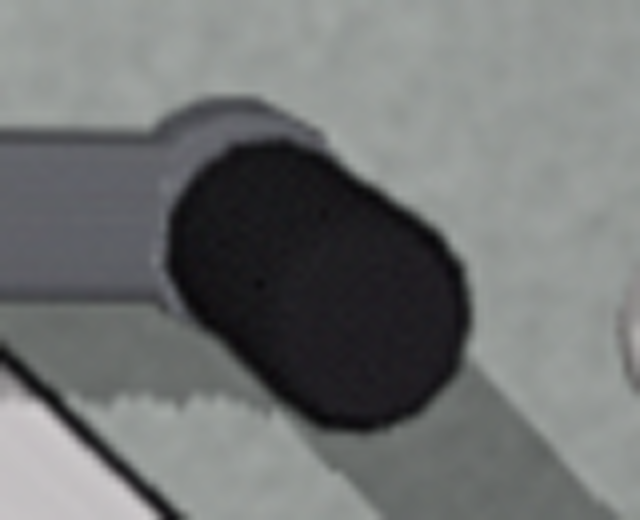

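```bash
python3 - <<'E'
from plant import ctrl,snapshot
from h import *
import json
np.set_printoptions(precision=4,suppress=True)
P=json.load(open('w4.json'));w=snapshot('wrist')
D=lambda x,y:(190+x/3.8-.4,150+y/3.8-.4)
K=lambda x,y:(350+x/8-.4,165+y/8-.4)
pts=np.array([plane(w,D(*p),.103,P) for p in ((286,140),(412,138),(414,265),(287,265))]);c=pts.mean(0);print(pts,c)
d=pts[1]+pts[2]-pts[0]-pts[3];print(np.degrees(np.arctan2(d[1],d[0])),np.linalg.norm(d)/2)
h=np.array([plane(w,D(*p),.058,P) for p in ((198,48),(503,48),(500,270),(203,270))]);print('hub',h.mean(0))
d=h[1]+h[2]-h[0]-h[3];print(np.degrees(np.arctan2(d[1],d[0])),np.linalg.norm(d)/2)
k=plane(w,K(358,316),.109,P);d=k-c;print('knob',k,np.hypot(*d[:2]),np.degrees(np.arctan2(d[1],d[0])))
E
```

```text
[[0.534  0.1246 0.103 ]
 [0.5143 0.1463 0.103 ]
 [0.537  0.1674 0.103 ]
 [0.5571 0.1446 0.103 ]] [0.5356 0.1457 0.103 ]
131.7800676962043 0.029832097994182544
hub [0.5357 0.1462 0.058 ]
131.32230639380538 0.08207109053880877
knob [0.467  0.2224 0.109 ] 0.10284387925614055 131.80979272483856
```

View pics/s4.png

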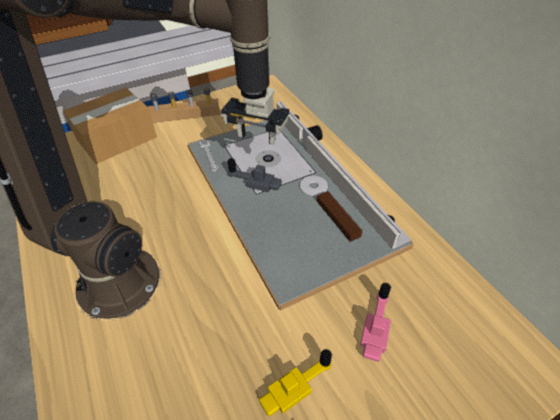

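The crank is seated at (0.536, 0.146), yaw 131.5°, level, and the other things have not moved. Next I go to the knob, 105 mm out along tool y.

```bash
python3 -m pendant '[[0,0.03,0,0,0,0,1],[0,0.075,0,0,0,0,1],[0,0.1,0.01,0,0,0,1],[0,0.104,0.04,0,0,0,1],[0,0.104,0.08,0,0,0,1],[0,0.104,0.12,0,0,0,1],[0,0.104,0.145,0,0,0,1],[0,0.104,0.155,0,0,0,1],[0,0.104,0.1575,0,0,0,1],[0,0.104,0.1575,0,0,0,0.2],[0,0.104,0.1575,0,0,0,-0.2],[0,0.104,0.1575,0,0,0,-0.2]]'
python3 - <<'E'
from plant import ctrl, snapshot
import cv2,json
s=snapshot('side'); cv2.imwrite('pics/s5.png',cv2.resize(s['image'][90:230,180:330],None,fx=4,fy=4,interpolation=cv2.INTER_CUBIC))
s=snapshot('wrist'); cv2.imwrite('pics/w5.png',s['image'])
E
```

```text
clock: 13.6
tool_pos: [0.4676, 0.2239, 0.0683]
orientation: [180.0, 0.1, -138.7]
force: [-0.0, -0.6, 0.8]
opening: 0.063
```

View pics/s5.png

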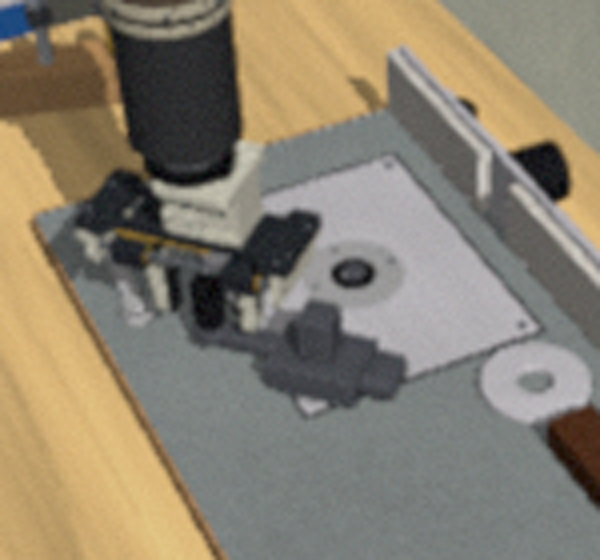

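View pics/w5.png

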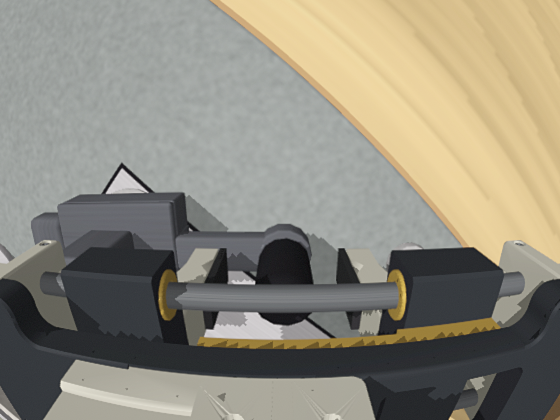

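The knob is between the open fingers, centred at about column 285. Closing.

```bash
python3 -m pendant '[[0,0,0,0,0,0,-0.6],[0,0,0,0,0,0,-1],[0,0,0,0,0,0,-1],[0,0,0,0,0,0,-1],[0,0,0,0,0,0,-1],[0,0,0,0,0,0,-1],[0,0,0,0,0,0,-1]]'
```

```text
clock: 14.58
tool_pos: [0.4673, 0.2238, 0.0676]
orientation: [180.0, 0.0, -138.7]
force: [-2.1, 3.8, 1.7]
opening: 0.0276
```

The knob is held (27.6 mm, about 4 N radial, so under 1 mm of radius error). First I wind 60° clockwise as a check.

```bash
python3 -m pendant '[[-0.009,0,0,0,0,0,-1],[-0.027,-0.003,0,0,0,0,-1],[-0.0444,-0.0093,0,0,0,0,-1],[-0.0602,-0.0185,0,0,0,0,-1],[-0.0742,-0.0303,0,0,0,0,-1],[-0.086,-0.0443,0,0,0,0,-1],[-0.0909,-0.052,0,0,0,0,-1],[-0.0909,-0.052,0,0,0,0,-1]]'
python3 -c "
from plant import ctrl
import numpy as np
o=ctrl.get_obs();d=o['tool_pos'][:2]-[.536,.1458];print(np.hypot(*d),np.degrees(np.arctan2(d[1],d[0])))"
```

```text
clock: 15.58
tool_pos: [0.5706, 0.2443, 0.0674]
orientation: [-180.0, 0.0, -138.7]
force: [-2.6, 1.7, 2.4]
opening: 0.0273
0.10436381014858499 70.65445963831975
```

Radius is 104.4 mm and the angle as planned. I'll continue through the first click with 120° in steady 10° rows.

```bash
python3 -m pendant '[[-0.0078,-0.0166,0,0,0,0,-1],[-0.0125,-0.0343,0,0,0,0,-1],[-0.0141,-0.0525,0,0,0,0,-1],[-0.0125,-0.0707,0,0,0,0,-1],[-0.0078,-0.0884,0,0,0,0,-1],[0,-0.105,0,0,0,0,-1],[0.0105,-0.12,0,0,0,0,-1],[0.0234,-0.1329,0,0,0,0,-1],[0.0384,-0.1434,0,0,0,0,-1],[0.055,-0.1512,0,0,0,0,-1],[0.0727,-0.1559,0,0,0,0,-1],[0.0909,-0.1575,0,0,0,0,-1]]'
python3 -c "
from plant import ctrl
import numpy as np
o=ctrl.get_obs();d=o['tool_pos'][:2]-[.536,.1458];print(np.hypot(*d),np.degrees(np.arctan2(d[1],d[0])),o['joint_pos'])"
```

```text
clock: 17.08
tool_pos: [0.6041, 0.0645, 0.0675]
orientation: [180.0, -0.1, -138.7]
force: [-4.3, -1.2, 2.3]
opening: 0.0272
0.1060340598978839 -50.055935236499785 [ 2.45017973e+01  2.25879932e+01 -1.91714874e+01  5.39261424e-03
 -4.83127687e+01 -7.32494397e+01]
```

```bash
python3 -m pendant '[[0.0182,0.0016,0,0,0,0,-1],[0.0359,0.0063,0,0,0,0,-1],[0.0525,0.0141,0,0,0,0,-1],[0.0675,0.0246,0,0,0,0,-1],[0.0804,0.0375,0,0,0,0,-1],[0.0909,0.0525,0,0,0,0,-1],[0.0987,0.0691,0,0,0,0,-1],[0.1034,0.0868,0,0,0,0,-1],[0.105,0.105,0,0,0,0,-1],[0.1034,0.1232,0,0,0,0,-1],[0.0987,0.1409,0,0,0,0,-1],[0.0909,0.1575,0,0,0,0,-1]]'
python3 - <<'E'
from plant import ctrl,snapshot
import numpy as np,cv2
o=ctrl.get_obs();d=o['tool_pos'][:2]-[.536,.1458];print(np.hypot(*d),np.degrees(np.arctan2(d[1],d[0])))
s=snapshot('side'); cv2.imwrite('pics/s6.png',cv2.resize(s['image'][90:230,180:330],None,fx=4,fy=4,interpolation=cv2.INTER_CUBIC))
E
```

```text
clock: 18.58
tool_pos: [0.4332, 0.126, 0.0678]
orientation: [-180.0, 0.1, -138.6]
force: [7.9, -1.5, -6.6]
opening: 0.0272
0.10472108037281368 -169.08754878008853
```

View pics/s6.png

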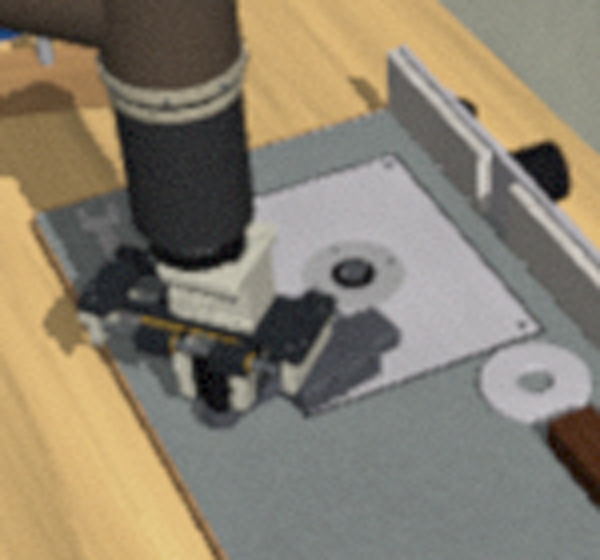

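```bash
python3 -m pendant '[[-0.0105,0.015,0.0003,0,0,0,-1],[-0.0234,0.0279,0.0005,0,0,0,-1],[-0.0384,0.0384,0.0005,0,0,0,-1],[-0.055,0.0462,0.0005,0,0,0,-1],[-0.0727,0.0509,0.0005,0,0,0,-1],[-0.0909,0.0525,0.0005,0,0,0,-1],[-0.1091,0.0509,0.0005,0,0,0,-1],[-0.1268,0.0462,0.0005,0,0,0,-1],[-0.1434,0.0384,0.0005,0,0,0,-1],[-0.1584,0.0279,0.0005,0,0,0,-1],[-0.1713,0.015,0.0005,0,0,0,-1],[-0.1818,0,0.0005,0,0,0,-1]]'
python3 - <<'E'
from plant import ctrl,snapshot
import numpy as np,cv2
o=ctrl.get_obs();d=o['tool_pos'][:2]-[.536,.1458];print(np.hypot(*d),np.degrees(np.arctan2(d[1],d[0])))
s=snapshot('side'); cv2.imwrite('pics/s7.png',cv2.resize(s['image'][90:230,180:330],None,fx=4,fy=4,interpolation=cv2.INTER_CUBIC))
E
```

```text
clock: 20.12
tool_pos: [0.5703, 0.2456, 0.0668]
orientation: [179.9, -0.0, -138.7]
force: [-5.6, 1.6, 6.2]
opening: 0.0275
0.10551344351393828 71.0287799858519
```

View pics/s7.png

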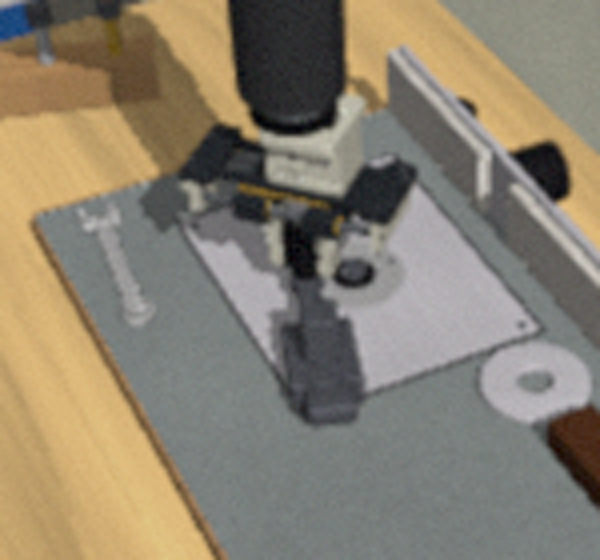

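The second turn's heavy part is next, still holding firmly.

```bash
python3 -m pendant '[[-0.0078,-0.0166,-0.0003,0,0,0,-1],[-0.0125,-0.0343,-0.0003,0,0,0,-1],[-0.0141,-0.0525,-0.0003,0,0,0,-1],[-0.0125,-0.0707,-0.0003,0,0,0,-1],[-0.0078,-0.0884,-0.0003,0,0,0,-1],[0,-0.105,-0.0003,0,0,0,-1],[0.0105,-0.12,-0.0003,0,0,0,-1],[0.0234,-0.1329,-0.0003,0,0,0,-1],[0.0384,-0.1434,-0.0003,0,0,0,-1],[0.055,-0.1512,-0.0003,0,0,0,-1],[0.0727,-0.1559,-0.0003,0,0,0,-1],[0.0909,-0.1575,-0.0003,0,0,0,-1]]'
python3 -c "
from plant import ctrl
import numpy as np
o=ctrl.get_obs();d=o['tool_pos'][:2]-[.536,.1458];print(np.hypot(*d),np.degrees(np.arctan2(d[1],d[0])))"
```

```text
clock: 21.68
tool_pos: [0.6041, 0.064, 0.0673]
orientation: [180.0, -0.1, -138.8]
force: [-2.7, -3.2, 5.6]
opening: 0.0273
0.10637861647577189 -50.22491706867974
```

```bash
python3 -m pendant '[[0.0182,0.0016,0,0,0,0,-1],[0.0359,0.0063,0,0,0,0,-1],[0.0525,0.0141,0,0,0,0,-1],[0.0675,0.0246,0,0,0,0,-1],[0.0804,0.0375,0,0,0,0,-1],[0.0909,0.0525,0,0,0,0,-1],[0.0987,0.0691,0,0,0,0,-1],[0.1034,0.0868,0,0,0,0,-1],[0.105,0.105,0,0,0,0,-1],[0.1034,0.1232,0,0,0,0,-1],[0.0987,0.1409,0,0,0,0,-1],[0.0951,0.1495,0,0,0,0,-1]]'
python3 -m pendant '[[0.0005,0.0015,0,0,0,0,-1],[0.0005,0.0015,0,0,0,0,-1],[0.0005,0.0015,0,0,0,0,-1]]'
python3 - <<'E'
from plant import ctrl,snapshot
import numpy as np,cv2
o=ctrl.get_obs();d=o['tool_pos'][:2]-[.536,.1458];print(np.hypot(*d),np.degrees(np.arctan2(d[1],d[0])),o['qvel'])
E
```

```text
clock: 23.18
tool_pos: [0.4346, 0.1168, 0.0674]
orientation: [180.0, -0.0, -138.6]
force: [0.6, -1.0, 2.3]
opening: 0.0276
clock: 23.55
tool_pos: [0.4344, 0.1166, 0.0674]
orientation: [180.0, 0.0, -138.7]
force: [2.5, 1.4, 0.9]
opening: 0.0271
0.10570484253808243 -163.93815949059626 [-0.20298633 -0.03279871 -0.0516629   0.16554862 -0.09742425 -0.04866906]
```

```bash
python3 -m pendant '[[0,0,0,0,0,0,-0.4],[0,0,0,0,0,0,0.2],[0,0,0,0,0,0,0.4],[0,0,0,0,0,0,0.4],[0,0,-0.01,0,0,0,0.4],[0,0,-0.03,0,0,0,0.4],[0,0,-0.07,0,0,0,0.4],[0,0,-0.11,0,0,0,0.4],[0,0,-0.14,0,0,0,0.4],[0,0,-0.15,0,0,0,0.4],[0,0,-0.15,0,0,0,0.4],[0,0,-0.15,0,0,0,0.4]]'
python3 - <<'E'
from plant import ctrl,snapshot
import cv2,json
o=ctrl.get_obs();s=snapshot('wrist'); cv2.imwrite('pics/w8.png',s['image'])
json.dump([o['tool_pos'].tolist(),o['orientation'].tolist()],open('w8.json','w'))
for n in('top','side'):
    cv2.imwrite(f'pics/{n}8.png',snapshot(n)['image'])
E
```

```text
clock: 25.05
tool_pos: [0.4334, 0.1162, 0.2163]
orientation: [180.0, -0.1, -138.7]
force: [-0.1, -0.2, -0.1]
opening: 0.0613
```

View pics/w8.png

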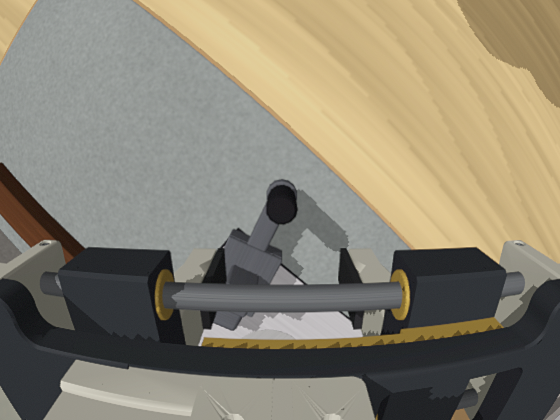

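View pics/side8.png

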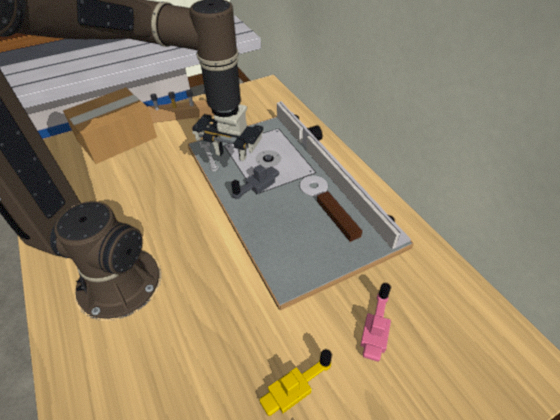

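View pics/top8.png

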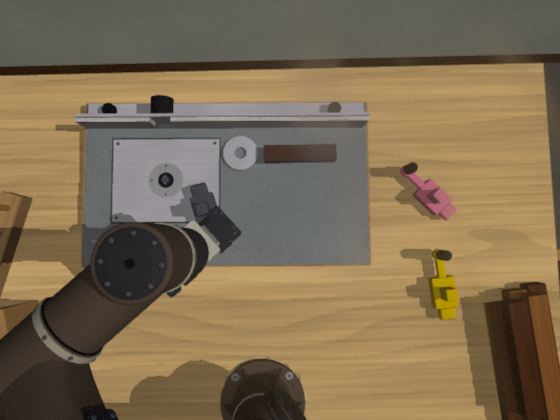

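Blank (300,153) and ring (240,153) are unmoved, and the crank stands on the drive. I'll do one look from above to check seating before handing in.

```bash
python3 -m pendant '[[-0.02,-0.009,-0.003,0,0,0,0.4],[-0.05,-0.023,-0.01,0,0,0,0.4],[-0.08,-0.037,-0.01,0,0,0,0.4],[-0.0967,-0.0453,-0.01,0,0,0,0.4],[-0.0967,-0.0453,-0.01,0,0,0,0.4],[-0.0967,-0.0453,-0.01,0,0,0,0.4]]'
python3 - <<'E'
from plant import ctrl,snapshot
import cv2,json
o=ctrl.get_obs();s=snapshot('wrist'); print(o['tool_pos'],o['orientation'])
json.dump([o['tool_pos'].tolist(),o['orientation'].tolist()],open('w9.json','w'))
cv2.imwrite('pics/w9.png',s['image'])
cv2.imwrite('pics/c9.png',cv2.resize(s['image'][100:260,190:390],None,fx=3.7,fy=3.7,interpolation=cv2.INTER_CUBIC))
i=snapshot('side')['image'];cv2.imwrite('pics/s9.png',cv2.resize(i[120:220,180:330],None,fx=5,fy=5,interpolation=cv2.INTER_CUBIC))
E
```

```text
clock: 25.95
tool_pos: [0.5359, 0.146, 0.2267]
orientation: [180.0, -0.1, -138.7]
force: [0.5, -1.0, -0.2]
opening: 0.0614
[0.53593259 0.14600244 0.22668259] [ 1.79980400e+02 -8.06380534e-02 -1.38711503e+02]
```

View pics/c9.png

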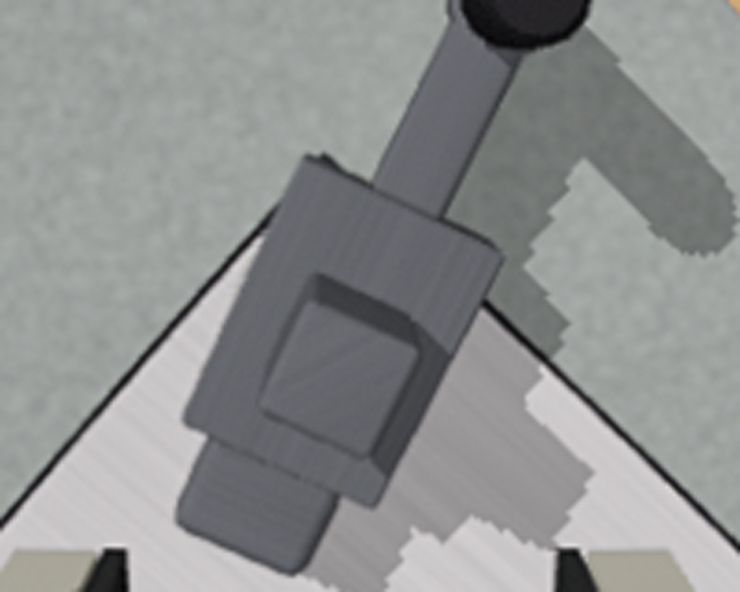

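View pics/s9.png

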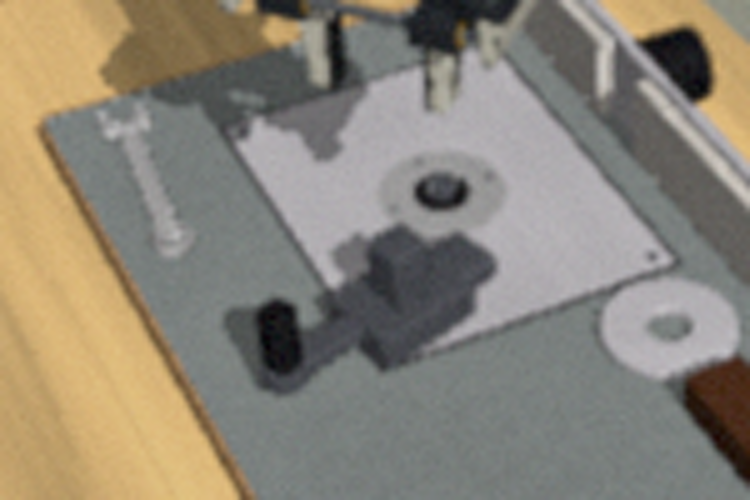

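```bash
python3 - <<'E'
from plant import ctrl,snapshot
from h import *
import json,cv2
np.set_printoptions(precision=4,suppress=True)
P=json.load(open('w9.json'));w=snapshot('wrist')
D=lambda x,y:(190+x/3.7-.4,100+y/3.7-.4)
a=np.array([plane(w,D(*p),.103,P) for p in ((316,303),(418,350),(365,456),(261,407))])
h=np.array([plane(w,D(*p),.058,P) for p in ((307,158),(502,258),(375,505),(186,420))])
print('post',a.mean(0),'hub',h.mean(0),[np.linalg.norm(h[i]-h[i-1]) for i in range(4)],[np.linalg.norm(a[i]-a[i-1]) for i in range(4)])
d=h[0]+h[1]-h[2]-h[3];print('yaw',np.degrees(np.arctan2(d[1],d[0])))
A=cv2.imread('pics/side0.png').astype(int);B=cv2.imread('pics/s9.png')
i=snapshot('side')['image'].astype(int)
for n,(y0,y1,x0,x1) in dict(blank=(188,242,315,365),ring=(172,198,298,330),wrench=(136,176,196,222)).items():
    print(n,np.abs(A-i)[y0:y1,x0:x1].mean())
E
```

```text
post [0.5351 0.1456 0.103 ] hub [0.5348 0.146  0.058 ] [np.float64(0.08194629623673486), np.float64(0.0602289476538038), np.float64(0.08033715764184146), np.float64(0.05997609998610072)] [np.float64(0.029211522594123285), np.float64(0.027122817944223353), np.float64(0.029758024160749085), np.float64(0.02844244113308337)]
yaw -164.11189655235708
blank 4.033456790123457
ring 4.3850160256410255
wrench 7.1125
```

The post stands over the hub within 0.5 mm, the yaw is −164°, and the surroundings have not moved. Handing in.

```bash
python3 -c "
from plant import ctrl
print(ctrl.close_job(), ctrl.get_obs()['clock'])"
```

```text
the job is handed in; nothing more can be done
the job is handed in; nothing more can be done
```

I wound the drive about 1.8 turns, past its second click, and left the crank standing on it. The job is handed in at about 26 s of the 67 s allowed.

- **Seating:** I gripped the steel crank by its post and set it on the tongue. It stopped where predicted, with the tool at z 66.5 mm, and the load reversed. I then let go and rose clear.
- **Winding:** I took the knob and wound 655° clockwise at about 1.4 rad/s. The grip read 27–28 mm between moves in both turns.
- **Stop:** Counting from an estimated start of 0.85 rad, the drive is at about 12.3 rad. I worked that out from the tongue and knob angles, because the joint itself cannot be read.

**Last checks:**
- The crank is still and yawed −164°. Its post is over its hub within 0.5 mm, a tilt of about 0.01 rad, and within about 1.5 mm of the seat position I measured.
- The blank, ring and wrench look unmoved. The wrench was checked mainly by eye, because the robot's shadow changed the picture around it.

**Disagreement:** the top camera with the wrist camera put the tongue top at 37 mm, not the 48 mm listed. I judged that measurement noisy. The tongue and collar sizes seen by the wrist camera, and the seating height, both agreed with the listed values.

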